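# Clear the key return lid and hold it open

## Robot

A 6-joint arm with a two-finger parallel gripper is mounted at the origin on the work surface. World frame = base frame: x ahead of the robot, y to its left, z up, the work surface at z = 0. Lengths are in m, angles in rad, forces in N, time in s.
With the tool pointing down it reaches from about 0.375 to 0.925 m from the base axis. Payload 5.7 kg.
Tool frame: the origin (TCP) lies midway between the tips of the shut fingers; the grasp point (between the pads) lies 19 mm behind it; x points along the fingers, y is the direction in which the jaws open and shut, and the axes are right-handed (so a half turn about x gives the same grasp; the last joint's range is limited). The gripper opens to 88 mm and grips with 3 to 60 N. Pads are 20 mm wide; open, the fingers measure 115 mm over their backs; the gripper's body (75 mm by 178 mm) begins 61 mm behind the grasp point.
Start: joints at [1.126, 0.359, 1.51, -0, 1.272, -0.115], TCP at [0.194, 0.568, 0.223] pointing down, gripper open.
Joint ranges: [-2.97, 2.97], [-1.01, 2.36], [0.21, 2.38], [-0.96, 4.11], [0.2, 2.71], [-2.98, 2.98]. Speed limits (rad/s): [2.39, 2.39, 3.14, 3.14, 3.14, 3.14].

## Interface

Orientations are given as a rotation vector (axis times angle).
In Python, from rig import observe, get_image, get_calibration, workorder gives the robot as it stands.
- The arm moves only by the tool send_rows, never from a script. Its argument "moves" is a list of rows, each an object of numbers: "ax", "ay", "az": the turn, a rotation vector about the world's x, y, z in degrees; "tx", "ty", "tz": the shift along the world's x, y, z in m; "hand": the opening, from 0 (shut) to 1 (fully open). In form: [{"ax": .., "ay": .., "az": .., "tx": .., "ty": .., "tz": .., "hand": ..}, ...]. A call has 1 to 5 rows; each row is the pose to reach, as a shift and turn from the pose measured when the call began; what a row does not reach only later rows make up. A row lasts 1/10 s, in which the tool goes at most 50 mm and 8.59 degrees, less where a joint would pass 70% of its speed; a pose out of reach is approached as far as the arm can. A call with a gripper value outside its range is refused whole. The fingers move at their own pace and stop on an object; "grip_force" is the grip in N (left out, the last holds). Time passes only in rows, so rows that repeat a pose let the fingers close. It gives the time, the measured TCP pose, the force and the opening at its end, in the units of the state.
- observe(): the state, without advancing time (a new reading comes with each control period).
- get_image(name): name is "scene" or "side" or "wrist"; returns the picture (480x640x3 uint8, blue, green, red); there is no depth.
- get_calibration(name): a dict with "fx", "fy", "cx", "cy" (pixels), "rvec" (rotation vector, rad) and "tvec" (3), from world to camera coordinates, as OpenCV has them; the wrist camera has in their place "mount" (4x4, takes a point from camera to tool coordinates, whose origin is the TCP and whose axes are the tool frame's). Camera axes: x right, y down, z forward; pixel columns grow to the right and rows downward; lengths in m; the calibration is good to about 2 mm. A picture is of the moment at which its call begins: read the wrist's pose just before it. get_calibration takes no time and is no camera call.
- workorder.job_done(): hands the job in, once; it reports no verdict.
The state is a dict: "clock": time; "qpos": joint angles; "qvel": joint speeds; "effort": joint torques, N m; "tool_pos": TCP position; "ee_rot": TCP orientation; "force": force on the tool from outside, world axes, zero at the start; "moment": the same for the moment, N m; "grip_width": finger opening in m.
Only numpy, scipy, OpenCV 4.12 (cv2) and the standard library are available. Lean on these libraries where they do the work, as an engineer would, in place of code of your own. Each camera call takes 0.05 s, during which the arm holds its last target.

## Task

A guest has left a cabin key lying on the lid of the brass-topped key return: before lifting that lid, lay the key flat along the free raised rest of the sloping key rack, wooden fob at the low end by the lip and iron key pointing up the slope, and let go of it. Then lift the lid of the key return to 60 degrees from shut and finish still holding it there, so that I can take the keys out of the bin; it falls shut if you let go. Leave the other key, the bell, the cashbox and the magnifier where they are.

Things in the scene. Friction and masses are not known exactly. Their poses are not given: they have to be found in the camera images.
- return_box: The key return: a pine box fixed on the counter, 190 mm deep (x) by 230 wide (y) by 140 high, a brass mouth in its top under a hinged brass lid, a tin bin with keys inside. Origin: centre of its underside; z up; the front, with the lid's lift tab, faces -x, roughly to the robot. It stands left or right of the middle, the key rack on the other side.
- return_lid (a joint): Lid angle in rad: 0 shut (level) as at the start, growing as the front edge rises; stop at 1.4. The lid, 165 mm from hinge to front edge, 200 wide, 5 thick, about 0.5 kg, turns freely on a hinge along the box's y at the back and falls shut from any angle. Shut, its upper face is 151 mm above the counter. Carrying it by the tab takes 2 to 4 N.
- lid_hinge (a point): Point on the lid's hinge line, at the middle of the lid's width: 80 mm behind (+x of) the box's origin, 146 mm above the counter. Axes turn with the lid, y along the hinge line; with the lid shut they are those of the box.
- lid_tab (a point): Where to pinch the lift tab: a flat brass bar 22 mm wide (y), 12 thick, straight out 61 mm from the middle of the lid's front edge in the lid's plane. The point is its mid-width and mid-thickness, 210 mm from the hinge, 35 mm beyond the box's front, 150 mm above the counter when shut, free air below. Axes turn with the lid. Pinched by its sides from above, it pivots in the pads as the lid turns.
- cabin_key: The key lying roughly crosswise on the lid at the start: a flat dark wooden fob 110 mm long (x), 36 wide (y), 20 thick (z), an iron key fixed in its +x end, 162 mm over all, about 0.09 kg. Origin: centre of the fob's underside; z up; x towards the iron key. It balances 15 to 25 mm from the origin along +x. The thin iron key lies at half the fob's thickness.
- cabin_key_tip (a point): The free end of the iron key, 107 mm along x from the key's origin and 10 mm above the fob's underside.
- key_rack: Fixed pine rack: a board 190 mm (x) by 200 (y) sloping up at 0.3 rad towards +x, with a lip at the low end (-x, roughly to the robot). Origin: centre of its foot on the counter, z up; the board's middle is 60 mm above it. Two raised rests, 28 mm wide, 136 long, 12 above the board, run up the slope 92 mm apart; the +y one carries the other key, the -y one is free.
- free_rest (a point): Point on the free rest's upper face where the key's origin (under the fob's middle) belongs, about 64 mm above the counter. Axes are the slope's: x up the slope along the rest, y across, z square to its face. The lip's inner face is 61 mm away towards -x and rises 14 mm above the rest; the rest ends 75 mm away towards +x. The fob overhangs the rest by 4 mm each side when centred.
- spare_key: Another cabin key of the same make, lying on the rack's other rest. Origin and axes as for cabin_key. Leave it.
- bell: Cast iron counter bell, 92 mm across, 68 mm high. Origin: centre of its underside. Leave it.
- cashbox: Enamelled tin cashbox, 156 by 206 by 83 mm with a wire handle on top to 107 mm. Origin: centre of its underside. Leave it.
- magnifier: Horn-handled magnifier lying flat, 195 mm long, lens ring 84 mm across, up to 17 mm high. Origin: on the counter, in the handle 56 mm from its end; x towards the lens, whose centre is 100 mm away. Leave it.
Not all that is in view belongs to the job. What is shaped like the cabin_key but orange is not meant.

How it is judged:
On the way:
1. the key lies flat on the free rest, fob low and key up the slope, released, with the return's lid still shut (x of cabin_key in the frame of free_rest between -0.012 and 0.03 m and y of cabin_key in the frame of free_rest between -0.012 and 0.012 m and z of cabin_key in the frame of free_rest between -0.005 and 0.005 m and angle between the x axis of cabin_key and the x axis of free_rest, either way round below 0.2 rad and angle between the z axis of cabin_key and the z axis of free_rest, either way round below 0.1 rad and x of cabin_key_tip in the frame of free_rest above 0.07 m and contact force between the fingers and cabin_key below 0.05 N and linear speed of cabin_key below 0.02 m/s and value of joint return_lid below 0.05 rad), for 0.3 s.
At the end, for the whole second after the job is handed in: Fingers hold the lid still at 60 degrees (within 6), nothing else touching the return; the key lies flat and released on the free rest, iron key up the slope, within 12 mm of its centre line, 12 mm below to 30 mm above the marked point, in line within 0.2 rad (x of cabin_key in the frame of free_rest between -0.012 and 0.03 m and y of cabin_key in the frame of free_rest between -0.012 and 0.012 m and z of cabin_key in the frame of free_rest between -0.005 and 0.005 m and angle between the x axis of cabin_key and the x axis of free_rest, either way round below 0.2 rad and angle between the z axis of cabin_key and the z axis of free_rest, either way round below 0.1 rad and x of cabin_key_tip in the frame of free_rest above 0.07 m and contact force between the fingers and cabin_key below 0.05 N and linear speed of cabin_key below 0.02 m/s and value of joint return_lid between 0.942 and 1.152 rad and velocity of joint return_lid between -0.05 and 0.05 rad/s and contact force between the fingers and return_box above 0.5 N and contact force between each of cabin_key, spare_key, bell, cashbox, magnifier and return_box below 0.05 N); the arm keeps its last pose, push and grip.
It fails at once if the lid is lifted before the key is on the rack (value of joint return_lid above 0.1 rad and distance between cabin_key and free_rest above 0.06 m).
It fails at once if the other cabin key is moved more than 25 mm (distance of spare_key from where it was at the start of the episode above 0.025 m).
It fails at once if the bell is moved more than 25 mm (distance of bell from where it was at the start of the episode above 0.025 m).
It fails at once if the cashbox is moved more than 25 mm (distance of cashbox from where it was at the start of the episode above 0.025 m).
It fails at once if the magnifier is moved more than 25 mm (distance of magnifier from where it was at the start of the episode above 0.025 m).
It also fails if it takes over 59 s, if anything falls off the work surface, if the arm or the gripper's body presses on something with over 40 N, if the wrist force passes 120 N, or if a joint passes its speed limit or range.

## Working session

There is one attempt and no reset: what is moved stays moved. The work goes in short steps, Python scripts to look and compute and a tool call to move; the robot and the scene stay as the last step left them, time stands still between calls to the robot, and variables do not carry over. Pictures are saved under pics/ and viewed, and the job is handed in when it is done.

Besides the shell and the picture viewer there is one more tool, called as name([rows], argument=value, ...), one row to a line, values as JSON. send_rows: Moves the arm, as the interface text tells. Its arguments: {"type":"object","properties":{"moves":{"type":"array"},"grip_force":{"type":"number"}},"required":["moves"]}

```bash
mkdir -p pics; ls; python3 - <<'E'
from rig import observe,get_image,get_calibration
import cv2
print(observe())
for n in("scene","side","wrist"):
    cv2.imwrite(f"pics/{n}0.png",get_image(n)); print(n,get_calibration(n))
E
```

```text
pics
{'clock': 0.0, 'qpos': array([ 1.12592020e+00,  3.59506533e-01,  1.51137441e+00, -5.27724125e-06,
        1.27249426e+00, -1.15075815e-01]), 'qvel': array([-3.45551058e-04,  1.93237660e-03, -2.22498420e-05, -7.24636444e-04,
        1.48785406e-03, -1.59404779e-03]), 'effort': array([ 2.33203078e-03, -5.15402019e+01, -2.70717126e+01,  6.76281494e-02,
        3.51501780e-02, -9.78742105e-05]), 'tool_pos': array([0.19402307, 0.56706852, 0.22183076]), 'ee_rot': array([ 0.25747665,  1.55574558, -0.26018003]), 'force': array([-0.5632943 ,  0.57057475,  0.19581698]), 'moment': array([ 0.03185998, -0.08140228, -0.03225294]), 'grip_width': 0.08770508800837155}
scene {'fx': 545.3195624900694, 'fy': 545.3195624900694, 'cx': 314.4288916258614, 'cy': 240.28889425575426, 'rvec': array([ 0.81594448,  2.76350584, -0.80513754]), 'tvec': array([ 0.48063876, -0.25923418,  1.75643442])}
side {'fx': 584.5608771176593, 'fy': 584.5608771176593, 'cx': 322.1507431518858, 'cy': 253.60684684479986, 'rvec': array([ 2.02774128, -0.59840106,  0.34239836]), 'tvec': array([-0.45433716,  0.29957397,  0.9224426 ])}
wrist {'fx': 410.3500297837084, 'fy': 410.3500297837084, 'cx': 317.3546427408684, 'cy': 236.8255942698465, 'mount': array([[-6.65035163e-04, -2.60912731e-01,  9.65362162e-01,
        -1.62897129e-01],
       [ 9.99999724e-01, -4.94583257e-04,  5.55223658e-04,
         3.56439535e-04],
       [ 3.32587041e-04,  9.65362265e-01,  2.60912988e-01,
        -7.15391307e-02],
       [ 0.00000000e+00,  0.00000000e+00,  0.00000000e+00,
         1.00000000e+00]])}
```

View pics/scene0.png

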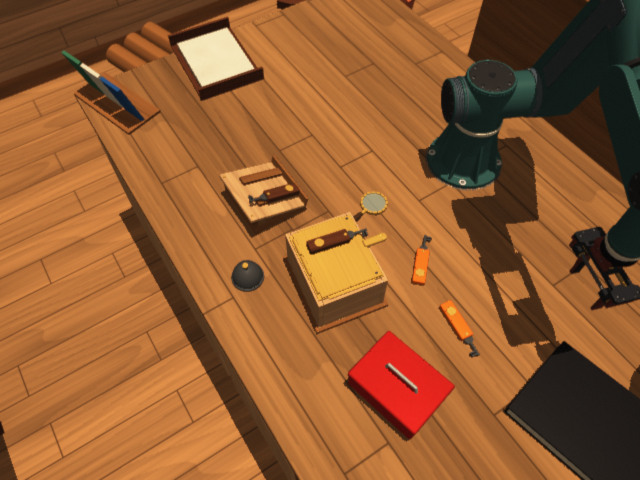

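View pics/side0.png

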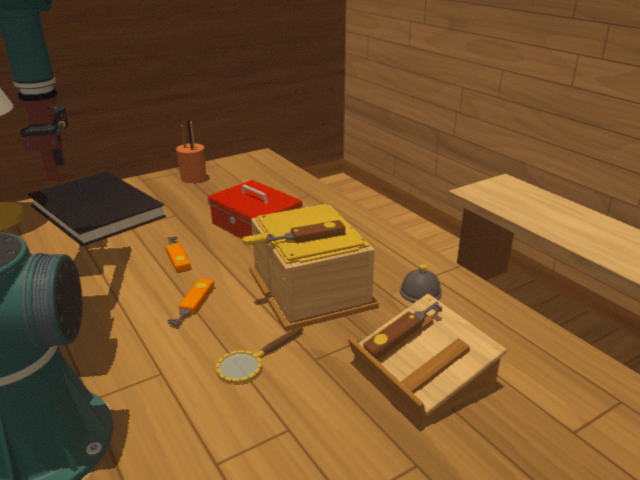

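View pics/wrist0.png

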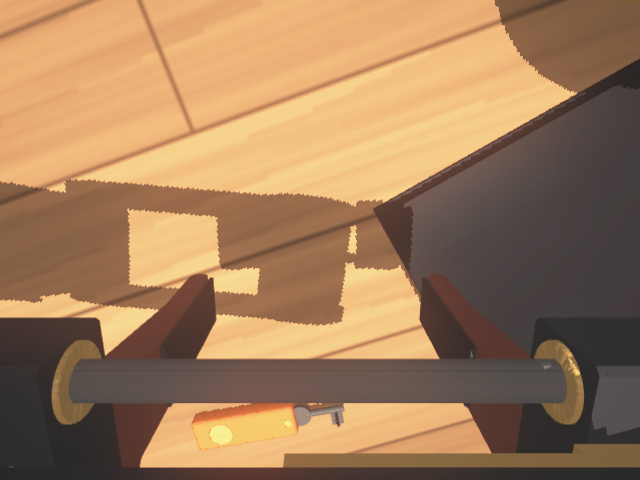

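The scene view shows the return box at about (335,265) with the key on its lid, the rack at about (263,195), and the bell, cashbox and magnifier nearby. The side view shows the free rest at about (436,366). I'll zoom in on both views.

```bash
python3 - <<'E'
import cv2
a=cv2.imread("pics/scene0.png"); b=cv2.imread("pics/side0.png")
cv2.imwrite("pics/sc_z.png",cv2.resize(a[150:335,210:400],None,fx=4,fy=4,interpolation=cv2.INTER_CUBIC)[:600*2][:, :800][0:740][::1][:600])
cv2.imwrite("pics/sd_z1.png",cv2.resize(b[195:330,235:385],None,fx=4,fy=4,interpolation=cv2.INTER_CUBIC))
cv2.imwrite("pics/sd_z2.png",cv2.resize(b[285:430,340:515],None,fx=4,fy=4,interpolation=cv2.INTER_CUBIC))
E
```

```text
(no output)
```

View pics/sc_z.png

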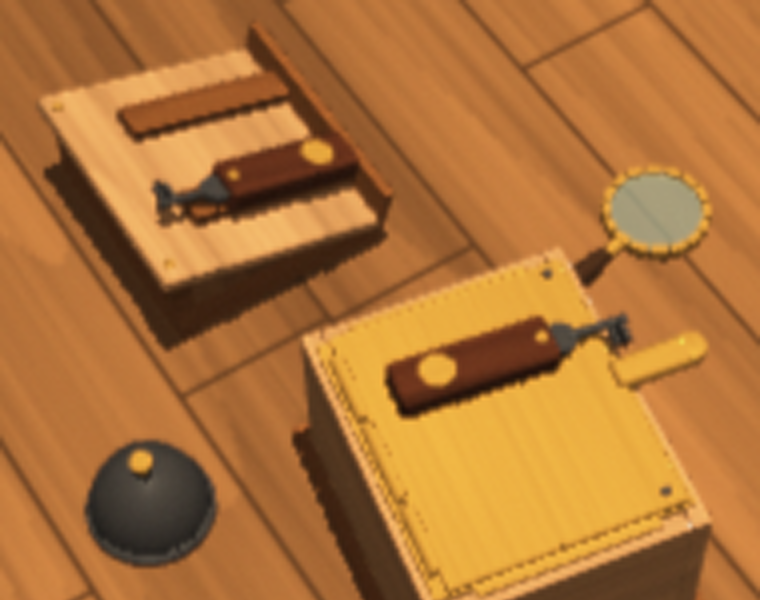

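View pics/sd_z1.png

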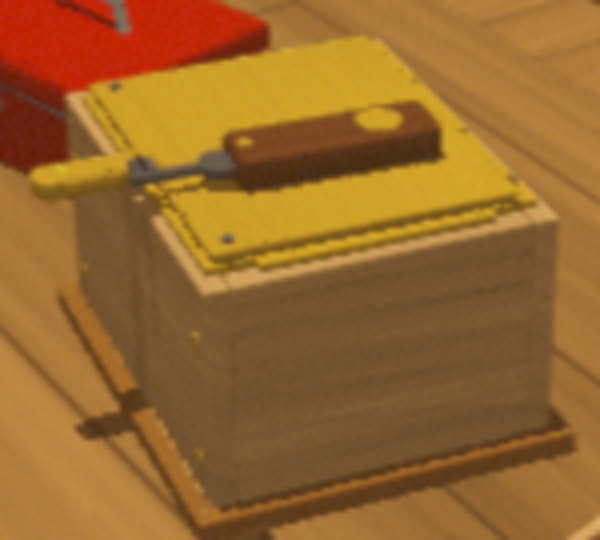

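View pics/sd_z2.png

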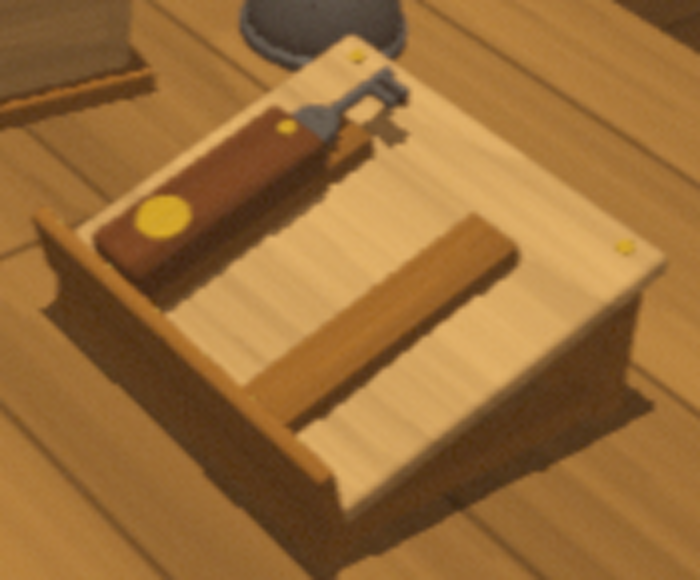

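```bash
cat > h.py <<'E'
import numpy as np,cv2
from scipy.spatial.transform import Rotation as R
from rig import observe,get_image,get_calibration
def cam(n,st=None):
    c=get_calibration(n); K=np.array([[c['fx'],0,c['cx']],[0,c['fy'],c['cy']],[0,0,1]])
    if n!='wrist':
        Rm=cv2.Rodrigues(c['rvec'])[0]; return K,Rm,np.array(c['tvec'])
    T=np.eye(4);T[:3,:3]=R.from_rotvec(st['ee_rot']).as_matrix();T[:3,3]=st['tool_pos']
    T=np.linalg.inv(T@np.array(c['mount'])); return K,T[:3,:3],T[:3,3]
def ray(c,uv):
    K,Rm,t=c; d=Rm.T@np.linalg.inv(K)@np.array([uv[0],uv[1],1.]); return -Rm.T@t,d/np.linalg.norm(d)
def plane(c,uv,z):
    o,d=ray(c,uv); return o+d*(z-o[2])/d[2]
def tri(l):
    A=np.zeros((3,3));b=np.zeros(3);L=[ray(c,uv) for c,uv in l]
    for o,d in L:
        P=np.eye(3)-np.outer(d,d);A+=P;b+=P@o
    x=np.linalg.solve(A,b); return x,[np.linalg.norm((np.eye(3)-np.outer(d,d))@(x-o)) for o,d in L]
def proj(c,X):
    K,Rm,t=c; p=K@(Rm@np.asarray(X)+t); return p[:2]/p[2]
E
python3 - <<'E'
from h import *
np.set_printoptions(precision=4,suppress=True)
s=cam('scene');d=cam('side')
S=lambda x,y:(210+x/4-.4,150+y/4-.4)
A=lambda x,y:(235+x/4-.4,195+y/4-.4)
B=lambda x,y:(340+x/4-.4,285+y/4-.4)
P={'disc':(S(437,369),A(380,118),.171),'rivet':(S(542,337),A(243,141),.171),'tip':(S(628,330),A(135,172),.161),'tab':(S(705,345),A(33,183),.152),
'scr-':(S(547,272),A(228,239),.151),'scr+':(S(666,491),A(115,87),.151),
'rs-':(S(57,106),B(626,246),.08),'rs+':(S(168,265),B(357,55),.08),'lip-':(S(252,25),B(330,475),.05),'lip+':(S(388,195),B(40,212),.05),
'sdisc':(S(317,152),B(163,216),.07),'srivet':(S(233,174),B(287,127),.08)}
for k,(a,b,z) in P.items():
    x,e=tri([(s,a),(d,b)]);print(k,x,np.round(e,4),plane(s,a,z)[:2],plane(d,b,z)[:2])
for k in [(S,(120,112)),(S,(133,135)),(S,(288,92)),(S,(278,70))]: print(plane(s,k[0](*k[1]),.07))
E
```

```text
disc [0.621  0.098  0.1726] [0.0012 0.0012] [0.6195 0.0978] [0.6237 0.0999]
rivet [0.5503 0.1147 0.1722] [0.0004 0.0004] [0.5495 0.1143] [0.5518 0.1164]
tip [0.4973 0.1345 0.1613] [0.0017 0.0017] [0.4956 0.1351] [0.4988 0.1337]
tab [0.4571 0.1672 0.1519] [0.0008 0.0008] [0.4564 0.1676] [0.4576 0.1664]
scr- [0.5108 0.0636 0.1526] [0.0008 0.0008] [0.5094 0.0631] [0.5127 0.0655]
scr+ [0.5428 0.2411 0.152 ] [0.0008 0.0008] [0.5416 0.2411] [0.5442 0.2422]
rs- [ 0.7016 -0.2947  0.0862] [0.0007 0.0007] [ 0.6995 -0.2991] [ 0.7089 -0.2901]
rs+ [ 0.7028 -0.1242  0.0858] [0.0007 0.0007] [ 0.7008 -0.1275] [ 0.7096 -0.1184]
lip- [ 0.529  -0.307   0.0564] [0.0005 0.0005] [ 0.5262 -0.3117] [ 0.5343 -0.3025]
lip+ [ 0.5285 -0.1099  0.0565] [0.0006 0.0006] [ 0.5255 -0.1137] [ 0.5339 -0.1035]
sdisc [ 0.5584 -0.1603  0.0748] [0.0009 0.0009] [ 0.556 -0.163] [ 0.5631 -0.156 ]
srivet [ 0.627  -0.1612  0.0963] [0.0005 0.0005] [ 0.6215 -0.1723] [ 0.6431 -0.1449]
[ 0.6601 -0.2761  0.07  ]
[ 0.6624 -0.2515  0.07  ]
[ 0.5446 -0.2237  0.07  ]
[ 0.54   -0.2463  0.07  ]
```

```bash
cat >> h.py <<'E'
def mk(xdir,ydir):
    x=np.array(xdir,float);x/=np.linalg.norm(x);y=np.array(ydir,float);y-=x*(x@y);y/=np.linalg.norm(y)
    return R.from_matrix(np.c_[x,y,np.cross(x,y)])
def go(p,r,st=None):
    st=st or observe(); d=(r*R.from_rotvec(st['ee_rot']).inv()).as_rotvec(degrees=True)
    print('shift',np.round(p-st['tool_pos'],4),'turn',np.round(d,2),np.round(np.linalg.norm(d),1))
E
python3 - <<'E'
from h import *
np.set_printoptions(precision=3,suppress=True)
st=observe();M=R.from_rotvec(st['ee_rot']).as_matrix();print(M)
yaw=np.arctan2(M[1,1],M[0,1]);c=yaw-1.126-.115;print('yaw',yaw,'c',c)
for n,y,q1 in(('pickA',2.854-np.pi/2,.185),('pickB',2.854+np.pi/2,.185)):
    q6=(q1+c-y+np.pi)%(2*np.pi)-np.pi; print(n,q6)
    yp=y-2.854; q6p=(-.408+c-yp+np.pi)%(2*np.pi)-np.pi; print('place',q6p)
E
```

```text
[[-0.001  0.324  0.946]
 [-0.001  0.946 -0.324]
 [-1.    -0.001 -0.   ]]
yaw 1.2410262743938132 c 2.6274393813294217e-05
pickA -1.0981773988112904
place 1.1628226011887097
pickB 2.0434152547785027
place -1.9787700524010832
```

send_rows([
  {"tx":0.03,"ty":-0.03,"tz":0.02,"ax":0,"ay":0,"az":0,"hand":1},
  {"tx":0.06,"ty":-0.07,"tz":0.03,"ax":0,"ay":0,"az":0,"hand":1},
  {"tx":0.09,"ty":-0.105,"tz":0.045,"ax":0,"ay":0,"az":0,"hand":1},
  {"tx":0.12,"ty":-0.14,"tz":0.06,"ax":0,"ay":0,"az":0,"hand":1},
  {"tx":0.15,"ty":-0.175,"tz":0.075,"ax":0,"ay":0,"az":0,"hand":1},
])

```text
clock: 0.65
tool_pos: [0.3448, 0.3905, 0.2974]
ee_rot: [0.257, 1.556, -0.26]
force: [1.4, 0.8, -0.0]
grip_width: 0.0879
```

send_rows([
  {"tx":0.03,"ty":-0.035,"tz":0.01,"ax":0,"ay":0,"az":0,"hand":1},
  {"tx":0.06,"ty":-0.07,"tz":0.02,"ax":0,"ay":0,"az":0,"hand":1},
  {"tx":0.09,"ty":-0.105,"tz":0.03,"ax":0,"ay":0,"az":0,"hand":1},
  {"tx":0.12,"ty":-0.14,"tz":0.03,"ax":0,"ay":0,"az":0,"hand":1},
  {"tx":0.15,"ty":-0.175,"tz":0.03,"ax":0,"ay":0,"az":0,"hand":1},
])

```text
clock: 1.15
tool_pos: [0.4958, 0.2139, 0.3277]
ee_rot: [0.258, 1.555, -0.26]
force: [1.2, 0.1, 0.0]
grip_width: 0.088
```

```bash
python3 - <<'E'
from h import *
st=observe();print(st['tool_pos'],st['qpos'],st['force'])
cv2.imwrite('pics/w1.png',get_image('wrist'))
go(np.array([.583,.109,.30]),mk([0,0,-1],[np.cos(1.283),np.sin(1.283),0]))
E
```

```text
[0.49577632 0.21389884 0.32772923] [ 2.80192244e-01  1.91733557e-01  1.48478390e+00 -1.17317881e-03
  1.46559244e+00 -9.60936963e-01] [1.16641275 0.05015258 0.0466418 ]
shift [ 0.0825 -0.0997 -0.0273] turn [0.33 0.18 2.58] 2.6
```

View pics/w1.png

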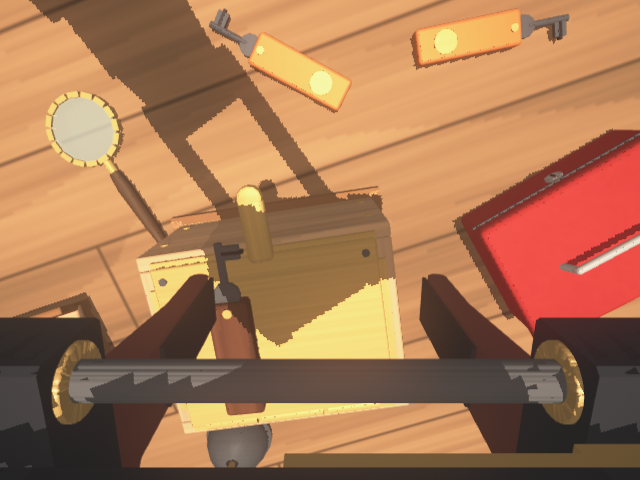

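The wrist view shows the key rivet at (226,315), the lid screws at (163,282) and (366,253), and the tab end at (249,187).

```bash
python3 - <<'E'
from h import *
np.set_printoptions(precision=4,suppress=True)
st=observe();w=cam('wrist',st)
for n,uv,z in(('rivet',(226.5,314.5),.171),('scr-',(163,282),.151),('scr+',(366,253),.151),('tabend',(249,187),.156)): print(n,plane(w,uv,z))
for X in ([.621,.098,.171],[.55,.1145,.171],[.497,.1345,.161]): print(proj(w,X))
E
```

```text
rivet [0.5547 0.108  0.171 ]
scr- [0.5149 0.0589 0.151 ]
scr+ [0.5477 0.2367 0.151 ]
tabend [0.4608 0.1631 0.156 ]
[244.5671 381.9509]
[231.5421 307.4453]
[232.1186 239.899 ]
```

send_rows([
  {"tx":0.03,"ty":-0.035,"tz":-0.01,"ax":0,"ay":0,"az":1,"hand":1},
  {"tx":0.06,"ty":-0.07,"tz":-0.02,"ax":0,"ay":0,"az":2,"hand":1},
  {"tx":0.075,"ty":-0.102,"tz":-0.028,"ax":0.3,"ay":0.2,"az":2.6,"hand":1},
  {"tx":0.075,"ty":-0.102,"tz":-0.028,"ax":0.3,"ay":0.2,"az":2.6,"hand":1},
  {"tx":0.075,"ty":-0.102,"tz":-0.028,"ax":0.3,"ay":0.2,"az":2.6,"hand":1},
])

```text
clock: 1.7
tool_pos: [0.5751, 0.1063, 0.2986]
ee_rot: [0.227, 1.561, -0.228]
force: [-0.5, 0.3, -0.1]
grip_width: 0.0875
```

```bash
python3 - <<'E'
from h import *
st=observe();print(st['tool_pos'],st['qpos'],st['force'])
cv2.imwrite('pics/w2.png',get_image('wrist'))
st=observe();print(st['tool_pos'])
E
```

```text
[0.57514109 0.10628172 0.29860007] [ 6.46531929e-02  2.79973907e-01  1.43627716e+00  2.26353803e-06
  1.42748711e+00 -1.21651935e+00] [-0.46522862  0.30760094 -0.1064158 ]
[0.57491524 0.10718264 0.29910385]
```

View pics/w2.png

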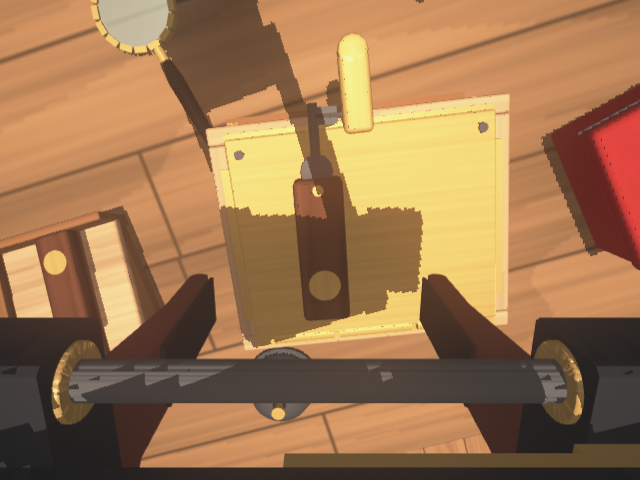

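The key now sits square in the wrist view, with its rivet at (318,190), its disc at (325,285), screws at (239,155) and (483,127), and the tab end at (353,35). The spare key's disc is at (55,263).

```bash
python3 - <<'E'
from h import *
np.set_printoptions(precision=4,suppress=True)
st=observe();w=cam('wrist',st);print(st['tool_pos'])
P={}
for n,uv,z in(('rivet',(318,190),.171),('disc',(325,285.5),.171),('scr-',(239,155),.151),('scr+',(483,127),.151),('tabend',(353,36),.156),('tabL',(342,80),.156),('tabR',(370,80),.156),('sdisc',(55,263),.075)): P[n]=plane(w,uv,z);print(n,P[n])
d=P['rivet']-P['disc'];y=np.arctan2(d[1],d[0]);print('yaw',y,np.linalg.norm(d))
u=d/np.linalg.norm(d); o=P['disc']+.022*u; print('origin',o); g=o+.016*u
d2=P['scr+']-P['scr-'];print('boxyaw',np.arctan2(-d2[0],d2[1]))
go(np.array([g[0],g[1],.155]),mk([0,0,-1],[np.cos(y-np.pi/2),np.sin(y-np.pi/2),0]))
E
```

```text
[0.5749 0.1072 0.2991]
rivet [0.5487 0.116  0.171 ]
disc [0.62   0.1004 0.171 ]
scr- [0.5098 0.0661 0.151 ]
scr+ [0.5416 0.2442 0.151 ]
tabend [0.4564 0.1682 0.156 ]
tabL [0.4815 0.1534 0.156 ]
tabR [0.487  0.1722 0.156 ]
sdisc [ 0.5581 -0.1592  0.075 ]
yaw 2.9263461982020065 0.07300005404300186
origin [0.5986 0.1051 0.171 ]
boxyaw -0.17680319437054706
shift [ 0.008   0.0013 -0.1441] turn [ 0.   -0.08  4.18] 4.2
```

send_rows([
  {"tx":0.003,"ty":0.001,"tz":-0.04,"ax":0,"ay":0,"az":2,"hand":0.9},
  {"tx":0.006,"ty":0.001,"tz":-0.08,"ax":0,"ay":0,"az":4,"hand":0.9},
  {"tx":0.008,"ty":0.001,"tz":-0.12,"ax":0,"ay":0,"az":4,"hand":0.9},
  {"tx":0.008,"ty":0.001,"tz":-0.143,"ax":0,"ay":0,"az":4,"hand":0.9},
  {"tx":0.008,"ty":0.001,"tz":-0.143,"ax":0,"ay":0,"az":4,"hand":0.9},
])

```text
clock: 2.25
tool_pos: [0.5807, 0.1099, 0.1539]
ee_rot: [0.17, 1.569, -0.17]
force: [-0.4, 0.5, 0.7]
grip_width: 0.0789
```

send_rows([
  {"tx":0,"ty":0,"tz":0,"ax":0,"ay":0,"az":0,"hand":0.3},
  {"tx":0,"ty":0,"tz":0,"ax":0,"ay":0,"az":0,"hand":0.2},
  {"tx":0,"ty":0,"tz":0,"ax":0,"ay":0,"az":0,"hand":0.2},
  {"tx":0,"ty":0,"tz":0,"ax":0,"ay":0,"az":0,"hand":0.2},
  {"tx":0,"ty":0,"tz":0,"ax":0,"ay":0,"az":0,"hand":0.2},
], grip_force=20)

```text
clock: 2.75
tool_pos: [0.5811, 0.1099, 0.1546]
ee_rot: [0.17, 1.568, -0.17]
force: [-0.3, 0.0, 0.9]
grip_width: 0.0425
```

send_rows([
  {"tx":0,"ty":0,"tz":0,"ax":0,"ay":0,"az":0,"hand":0.2},
  {"tx":0,"ty":0,"tz":0,"ax":0,"ay":0,"az":0,"hand":0.2},
  {"tx":0,"ty":0,"tz":0,"ax":0,"ay":0,"az":0,"hand":0.2},
], grip_force=20)

```text
clock: 3.05
tool_pos: [0.5811, 0.1098, 0.1548]
ee_rot: [0.17, 1.568, -0.17]
force: [-0.9, -1.0, 1.1]
grip_width: 0.0358
```

send_rows([
  {"tx":0,"ty":0,"tz":0.01,"ax":0,"ay":0,"az":0,"hand":0.2},
  {"tx":0,"ty":0,"tz":0.03,"ax":0,"ay":0,"az":0,"hand":0.2},
  {"tx":0,"ty":0,"tz":0.06,"ax":0,"ay":0,"az":0,"hand":0.2},
  {"tx":0,"ty":0,"tz":0.1,"ax":0,"ay":0,"az":0,"hand":0.2},
  {"tx":0,"ty":0,"tz":0.13,"ax":0,"ay":0,"az":0,"hand":0.2},
])

```text
clock: 3.55
tool_pos: [0.5815, 0.1099, 0.2876]
ee_rot: [0.17, 1.566, -0.17]
force: [1.2, -0.2, 0.1]
grip_width: 0.0356
```

```bash
python3 - <<'E'
from h import *
st=observe();print(st['tool_pos'],st['grip_width'],st['force'],st['moment'])
cv2.imwrite('pics/w3.png',get_image('wrist'));cv2.imwrite('pics/s3.png',get_image('side'))
E
```

```text
[0.58152596 0.10985391 0.28758073] 0.03563105301902103 [ 1.17110529 -0.15954974  0.10081763] [ 0.03268954 -0.05937765 -0.02816393]
```

View pics/w3.png

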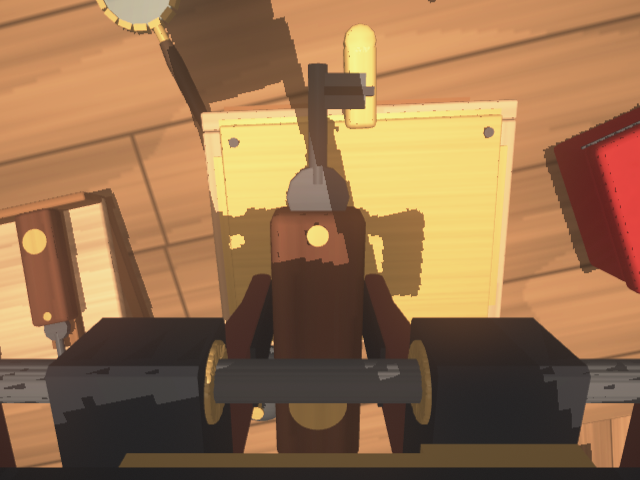

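View pics/s3.png

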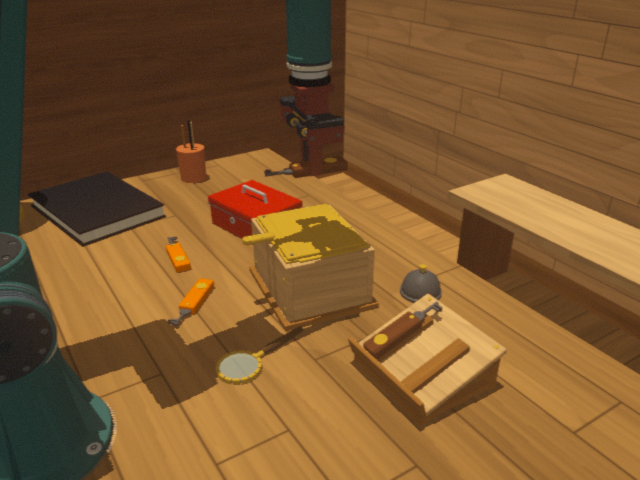

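send_rows([
  {"tx":0,"ty":-0.015,"tz":0,"ax":0,"ay":0,"az":-8,"hand":0.2},
  {"tx":0,"ty":-0.035,"tz":0,"ax":0,"ay":0,"az":-16,"hand":0.2},
  {"tx":0,"ty":-0.055,"tz":0,"ax":0,"ay":0,"az":-24,"hand":0.2},
  {"tx":0,"ty":-0.075,"tz":0,"ax":0,"ay":0,"az":-32,"hand":0.2},
  {"tx":0,"ty":-0.1,"tz":0,"ax":0,"ay":0,"az":-40,"hand":0.2},
])

```text
clock: 4.15
tool_pos: [0.5832, 0.0098, 0.2893]
ee_rot: [0.717, 1.445, -0.718]
force: [0.5, 0.1, -0.9]
grip_width: 0.0356
```

send_rows([
  {"tx":0,"ty":-0.02,"tz":0,"ax":0,"ay":0,"az":-8,"hand":0.2},
  {"tx":0,"ty":-0.04,"tz":0,"ax":0,"ay":0,"az":-16,"hand":0.2},
  {"tx":0,"ty":-0.06,"tz":0,"ax":0,"ay":0,"az":-24,"hand":0.2},
  {"tx":0,"ty":-0.08,"tz":0,"ax":0,"ay":0,"az":-32,"hand":0.2},
  {"tx":0,"ty":-0.1,"tz":0,"ax":0,"ay":0,"az":-40,"hand":0.2},
])

```text
clock: 4.65
tool_pos: [0.5824, -0.0909, 0.2882]
ee_rot: [1.245, 1.182, -1.25]
force: [0.3, -0.4, -0.9]
grip_width: 0.0359
```

send_rows([
  {"tx":0,"ty":-0.02,"tz":0,"ax":0,"ay":0,"az":-8,"hand":0.2},
  {"tx":0,"ty":-0.04,"tz":0,"ax":0,"ay":0,"az":-16,"hand":0.2},
  {"tx":0,"ty":-0.06,"tz":0,"ax":0,"ay":0,"az":-24,"hand":0.2},
  {"tx":0,"ty":-0.08,"tz":0,"ax":0,"ay":0,"az":-32,"hand":0.2},
  {"tx":0,"ty":-0.1,"tz":0,"ax":0,"ay":0,"az":-40,"hand":0.2},
])

```text
clock: 5.15
tool_pos: [0.5817, -0.1914, 0.2871]
ee_rot: [1.737, 0.752, -1.746]
force: [0.6, 0.3, -0.4]
grip_width: 0.0362
```

```bash
cat >> h.py <<'E'
KX=np.array([.9553,0,.2955]);N=np.array([-.2955,0,.9553])
RP=mk(-N,np.cross(-KX,-N))
FR=np.array([.591,-.255,.064])
def place(h,off=.008,fr=None,st=None):
    fr=FR if fr is None else fr
    go(fr+off*KX+.018*KX+(.0038+h)*N,RP,st)
E
python3 - <<'E'
from h import *
st=observe();print(st['tool_pos'],st['qpos'],st['grip_width'])
print(R.from_rotvec(st['ee_rot']).as_matrix().round(3),RP.as_matrix().round(3))
place(.12)
E
```

```text
[ 0.58166511 -0.19140804  0.28707536] [-0.42909195  0.33048744  1.39122746 -0.00253615  1.42391402  0.32828227] 0.03617658394766381
[[-0.005  0.727 -0.687]
 [-0.001 -0.687 -0.727]
 [-1.    -0.003  0.004]] [[ 0.296  0.    -0.955]
 [ 0.    -1.    -0.   ]
 [-0.955  0.    -0.296]]
shift [-0.0024 -0.0636 -0.0971] turn [  6.92 -16.5  -46.29] 49.6
```

send_rows([
  {"tx":0,"ty":-0.012,"tz":-0.01,"ax":1.15,"ay":-2.75,"az":-7.7,"hand":0.2},
  {"tx":0,"ty":-0.025,"tz":-0.02,"ax":2.3,"ay":-5.5,"az":-15.4,"hand":0.2},
  {"tx":0,"ty":-0.038,"tz":-0.03,"ax":3.45,"ay":-8.25,"az":-23.1,"hand":0.2},
  {"tx":0,"ty":-0.05,"tz":-0.04,"ax":4.6,"ay":-11,"az":-30.8,"hand":0.2},
  {"tx":0,"ty":-0.06,"tz":-0.05,"ax":5.8,"ay":-13.75,"az":-38.6,"hand":0.2},
])

```text
clock: 5.65
tool_pos: [0.5809, -0.252, 0.2357]
ee_rot: [2.41, 0.141, -1.866]
force: [0.2, -0.3, -0.4]
grip_width: 0.036
```

```bash
python3 - <<'E'
from h import *
place(.12)
E
```

```text
shift [-0.0016 -0.003  -0.0458] turn [ 1.02 -2.7  -7.33] 7.9
```

send_rows([
  {"tx":-0.001,"ty":-0.002,"tz":-0.02,"ax":0.5,"ay":-1.3,"az":-3.7,"hand":0.2},
  {"tx":-0.002,"ty":-0.003,"tz":-0.046,"ax":1,"ay":-2.7,"az":-7.3,"hand":0.2},
  {"tx":-0.002,"ty":-0.003,"tz":-0.046,"ax":1,"ay":-2.7,"az":-7.3,"hand":0.2},
  {"tx":-0.002,"ty":-0.003,"tz":-0.046,"ax":1,"ay":-2.7,"az":-7.3,"hand":0.2},
])

```text
clock: 6.05
tool_pos: [0.5782, -0.2545, 0.1891]
ee_rot: [2.526, 0.003, -1.867]
force: [1.0, 0.4, -0.4]
grip_width: 0.0354
```

```bash
python3 - <<'E'
from h import *
st=observe();print(st['tool_pos'],st['qpos'])
cv2.imwrite('pics/w4.png',get_image('wrist'));cv2.imwrite('pics/s4.png',get_image('side'));cv2.imwrite('pics/c4.png',get_image('scene'))
place(.12)
E
```

```text
[ 0.57820759 -0.25453493  0.18907028] [-0.63048056  0.31465565  1.71888854  0.22802358  0.87877484  0.81295441]
shift [-0.0009  0.0006 -0.0013] turn [ 0.11  0.11 -0.1 ] 0.2
```

View pics/w4.png

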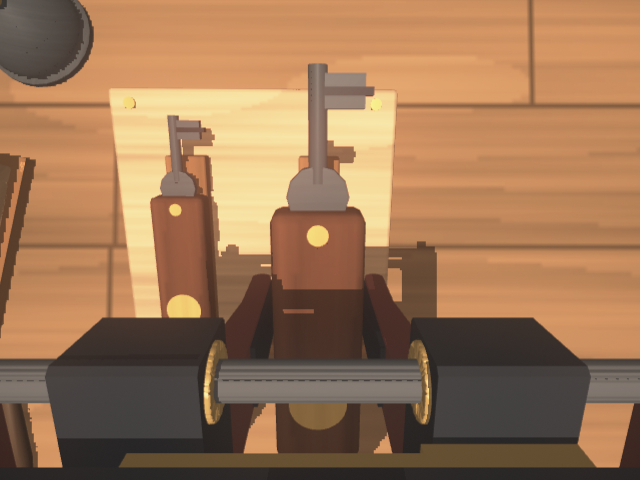

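View pics/s4.png

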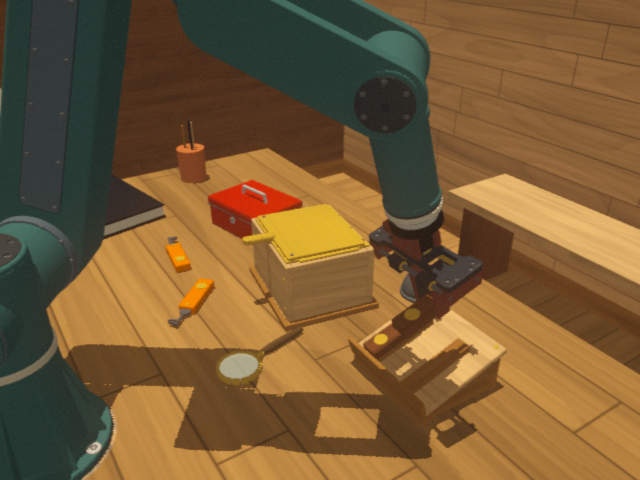

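The wrist view shows the held key's axis at column 318 and the free rest's upper end at columns 299–339, row 157. The board screws at (129,103) and (377,104) are level, so the key and rack are aligned.

```bash
python3 - <<'E'
from h import *
np.set_printoptions(precision=4,suppress=True)
st=observe();w=cam('wrist',st)
def sl(uv,h):  # slope coords relative to FR
    o,d=ray(w,uv); t=((FR+h*N-o)@N)/(d@N); x=o+t*d-FR; return np.array([x@KX,x[1],x@N])
for n,uv,h in(('endL',(299.5,157),0),('endR',(339,157),0),('scrL',(129,103),-.012),('scrR',(377,104),-.012),('sriv',(175.5,210),.02),('sdisc',(184,311),.02),('boardtopL',(111,90),-.012),('boardtopR',(397,92),-.012)): print(n,sl(uv,h))
# key in tool
M=R.from_rotvec(st['ee_rot']).as_matrix()
c=get_calibration('wrist');m=np.array(c['mount'])
d=m[:3,:3]@np.array([(318-c['cx'])/c['fx'],(236-c['cy'])/c['fy'],1]);t=(-.0162-m[0,3])/d[0];print('rivet tool',m[:3,3]+t*d)
E
```

```text
endL [0.0781 0.0123 0.    ]
endR [ 0.0781 -0.015   0.    ]
scrL [ 0.114  0.131 -0.012]
scrR [ 0.1137 -0.0415 -0.012 ]
sriv [0.0447 0.0941 0.02  ]
sdisc [-0.0282  0.0944  0.02  ]
boardtopL [ 0.1225  0.1424 -0.012 ]
boardtopR [ 0.1216 -0.0551 -0.012 ]
rivet tool [-0.0162 -0.0003 -0.0317]
```

```bash
sed -i 's/FR=np.array(.*/FR=np.array([.592,-.256,.064])/' h.py; python3 - <<'E'
from h import *
place(.06);place(.008)
E
```

```text
shift [ 0.0178 -0.0004 -0.0587] turn [ 0.11  0.11 -0.1 ] 0.2
shift [ 0.0332 -0.0004 -0.1083] turn [ 0.11  0.11 -0.1 ] 0.2
```

send_rows([
  {"tx":0.009,"ty":0,"tz":-0.03,"ax":0.1,"ay":0.1,"az":-0.1,"hand":0.2},
  {"tx":0.018,"ty":0,"tz":-0.059,"ax":0.1,"ay":0.1,"az":-0.1,"hand":0.2},
  {"tx":0.026,"ty":0,"tz":-0.085,"ax":0.1,"ay":0.1,"az":-0.1,"hand":0.2},
  {"tx":0.033,"ty":0,"tz":-0.108,"ax":0.1,"ay":0.1,"az":-0.1,"hand":0.2},
  {"tx":0.033,"ty":0,"tz":-0.108,"ax":0.1,"ay":0.1,"az":-0.1,"hand":0.2},
])

```text
clock: 6.7
tool_pos: [0.6131, -0.2547, 0.0812]
ee_rot: [-2.526, -0.003, 1.868]
force: [-0.4, 0.4, -1.0]
grip_width: 0.0357
```

```bash
python3 - <<'E'
from h import *
st=observe();print(st['tool_pos'],st['force'],st['moment'])
cv2.imwrite('pics/w5.png',get_image('wrist'));a=get_image('side');cv2.imwrite('pics/s5.png',cv2.resize(a[260:430,330:530],None,fx=3.5,fy=3.5,interpolation=cv2.INTER_CUBIC))
place(0)
E
```

```text
[ 0.61310508 -0.25473167  0.08119666] [-0.37123839  0.36394891 -0.99108817] [0.05138414 0.33854052 0.02936407]
shift [ 0.0018 -0.0003 -0.0087] turn [ 0.03  0.04 -0.05] 0.1
```

View pics/s5.png

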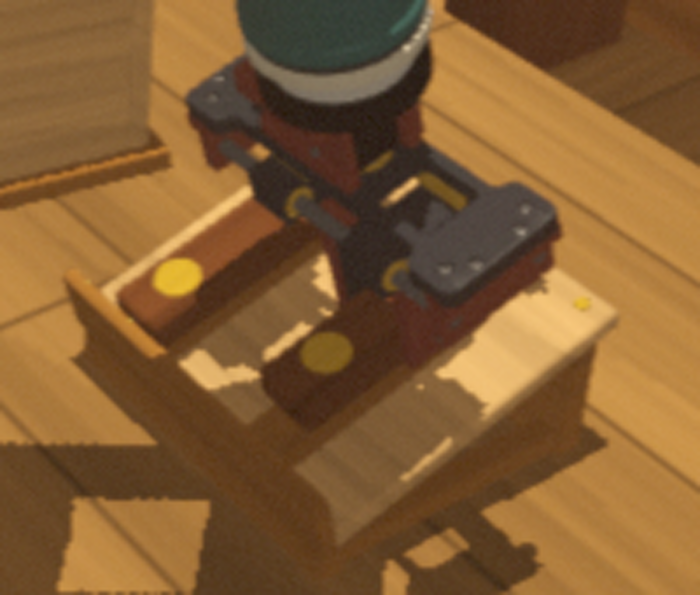

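View pics/w5.png

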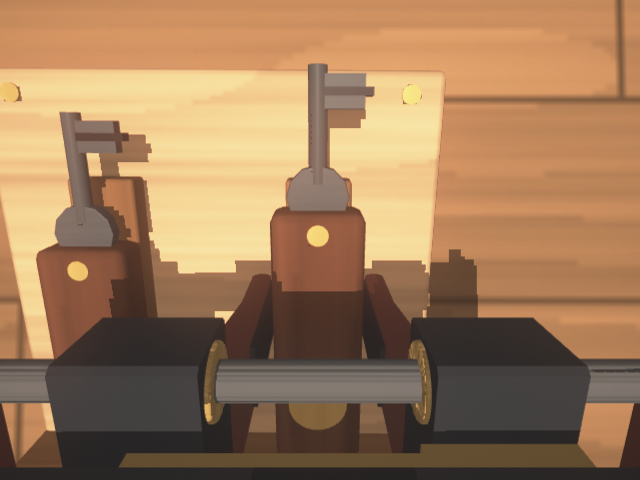

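The key is centred over the rest, whose end spans columns 286–352 in the wrist view. I'll lower it gently onto the rest.

send_rows([
  {"tx":0.001,"ty":0,"tz":-0.003,"ax":0,"ay":0,"az":0,"hand":0.2},
  {"tx":0.0015,"ty":0,"tz":-0.005,"ax":0,"ay":0,"az":0,"hand":0.2},
  {"tx":0.002,"ty":0,"tz":-0.0065,"ax":0,"ay":0,"az":0,"hand":0.2},
  {"tx":0.002,"ty":0,"tz":-0.0065,"ax":0,"ay":0,"az":0,"hand":0.2},
])

```text
clock: 7.2
tool_pos: [0.616, -0.2559, 0.078]
ee_rot: [2.528, 0.0, -1.862]
force: [0.6, -0.2, -0.8]
grip_width: 0.0357
```

send_rows([
  {"tx":0.0003,"ty":0,"tz":-0.001,"ax":0,"ay":0,"az":0,"hand":0.2},
  {"tx":0.0005,"ty":0,"tz":-0.002,"ax":0,"ay":0,"az":0,"hand":0.2},
  {"tx":0.0005,"ty":0,"tz":-0.002,"ax":0,"ay":0,"az":0,"hand":0.2},
])

```text
clock: 7.5
tool_pos: [0.6164, -0.2558, 0.0759]
ee_rot: [2.528, 0.0, -1.863]
force: [-0.2, -0.4, -0.9]
grip_width: 0.0357
```

send_rows([
  {"tx":0.0003,"ty":0,"tz":-0.001,"ax":0,"ay":0,"az":0,"hand":0.2},
  {"tx":0.0006,"ty":0,"tz":-0.002,"ax":0,"ay":0,"az":0,"hand":0.2},
  {"tx":0.0006,"ty":0,"tz":-0.002,"ax":0,"ay":0,"az":0,"hand":0.2},
])

```text
clock: 7.8
tool_pos: [0.6166, -0.2558, 0.0756]
ee_rot: [2.528, 0.001, -1.862]
force: [-9.7, 1.3, 16.7]
grip_width: 0.036
```

send_rows([
  {"tx":0.0003,"ty":0,"tz":-0.001,"ax":0,"ay":0,"az":0,"hand":0.2},
  {"tx":0.0003,"ty":0,"tz":-0.001,"ax":0,"ay":0,"az":0,"hand":0.2},
])

```text
clock: 8.0
tool_pos: [0.6166, -0.2558, 0.0756]
ee_rot: [2.528, 0.001, -1.861]
force: [-5.7, 1.0, 10.4]
grip_width: 0.036
```

```bash
python3 - <<'E'
from h import *
st=observe();print(st['tool_pos'],st['force'],st['moment']); place(0)
E
```

```text
[ 0.61658441 -0.25584891  0.07558148] [-5.73342358  0.97075486 10.42033519] [0.16476423 0.72822113 0.03743309]
shift [-0.0009 -0.0002 -0.0003] turn [ 0.08  0.09 -0.09] 0.1
```

Contact came at the expected height, with 12 N normal to the slope. I'll release and back off along the normal.

send_rows([
  {"tx":0,"ty":0,"tz":0.0005,"ax":0,"ay":0,"az":0,"hand":0.6},
  {"tx":0,"ty":0,"tz":0.0005,"ax":0,"ay":0,"az":0,"hand":0.6},
  {"tx":0,"ty":0,"tz":0.0005,"ax":0,"ay":0,"az":0,"hand":0.6},
  {"tx":0,"ty":0,"tz":0.0005,"ax":0,"ay":0,"az":0,"hand":0.6},
])

```text
clock: 8.4
tool_pos: [0.6167, -0.2558, 0.0759]
ee_rot: [2.528, 0.001, -1.861]
force: [0.1, 0.1, -0.2]
grip_width: 0.0526
```

send_rows([
  {"tx":-0.003,"ty":0,"tz":0.01,"ax":0,"ay":0,"az":0,"hand":0.6},
  {"tx":-0.012,"ty":0,"tz":0.04,"ax":0,"ay":0,"az":0,"hand":0.6},
  {"tx":-0.024,"ty":0,"tz":0.08,"ax":0,"ay":0,"az":0,"hand":0.6},
  {"tx":-0.036,"ty":0,"tz":0.12,"ax":0,"ay":0,"az":0,"hand":0.6},
  {"tx":-0.036,"ty":0,"tz":0.12,"ax":0,"ay":0,"az":0,"hand":0.6},
])

```text
clock: 8.9
tool_pos: [0.5827, -0.258, 0.2028]
ee_rot: [2.532, -0.006, -1.848]
force: [1.4, -1.8, 0.4]
grip_width: 0.0526
```

```bash
python3 - <<'E'
from h import *
st=observe();print(st['tool_pos'],st['qpos'],st['force'],st['grip_width'])
cv2.imwrite('pics/w6.png',get_image('wrist'));a=get_image('side');cv2.imwrite('pics/s6.png',a)
E
```

```text
[ 0.58269394 -0.25798701  0.20275253] [-0.63093516  0.30090106  1.70416672  0.22598007  0.89216558  0.81727559] [ 1.43006445 -1.83364505  0.39361785] 0.052570780106716286
```

View pics/w6.png

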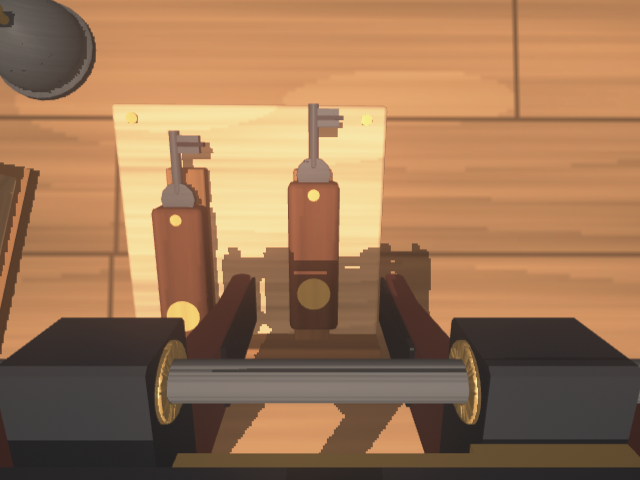

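View pics/s6.png

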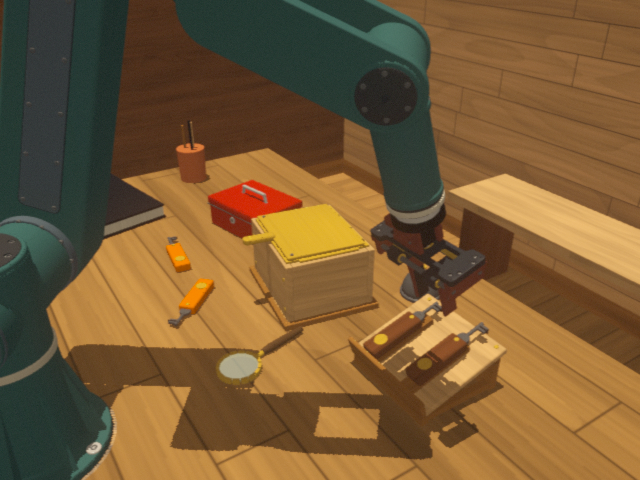

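The key lies on the free rest, with its rivet at (313,195) and disc at (313,294). The spare is at (175,220) and (183,317). I'll check this numerically and work out the tab.

```bash
python3 - <<'E'
from h import *
np.set_printoptions(precision=4,suppress=True)
st=observe();w=cam('wrist',st)
cv2.imwrite('pics/w7.png',get_image('wrist'))
a=cv2.imread('pics/w7.png')
hsv=cv2.cvtColor(a,cv2.COLOR_BGR2HSV)
def sl(uv,h):
    o,d=ray(w,uv); t=((FR+h*N-o)@N)/(d@N); x=o+t*d-FR; return np.array([x@KX,x[1],x@N])
for n,uv,h in(('riv',(313.5,195.5),.02),('disc',(313.5,294),.02),('sriv',(175.5,220),.02),('sdisc',(183.5,316.5),.02),('scrL',(131.5,118),-.012),('scrR',(367,119.5),-.012)): print(n,sl(uv,h))
# box frame
yaw=-.1785;bx=np.array([np.cos(yaw),np.sin(yaw),0]);by=np.array([-bx[1],bx[0],0])
# screws fixed & wrist avg midpoint, tab end
m=(np.array([.5108+.5098,.0636+.0661])/2+np.array([.5428+.5416,.2411+.2442])/2)/2
te=(np.array([.4571,.1672])+np.array([.4564,.1682]))/2
print('mid screws',m,'tabend',te,'axis',te-m,np.linalg.norm(te-m), 'lateral of tab', (te-m)@by[:2],(te-m)@bx[:2])
E
```

```text
riv [0.0556 0.0026 0.02  ]
disc [-0.0157  0.0026  0.02  ]
sriv [0.0386 0.0969 0.02  ]
sdisc [-0.0333  0.0973  0.02  ]
scrL [ 0.1062  0.1331 -0.012 ]
scrR [ 0.1055 -0.0357 -0.012 ]
mid screws [0.5262 0.1537] tabend [0.4567 0.1677] axis [-0.0695  0.0139] 0.07088619400137097 lateral of tab 0.001388374577907732 -0.07087259636863476
```

View pics/w7.png

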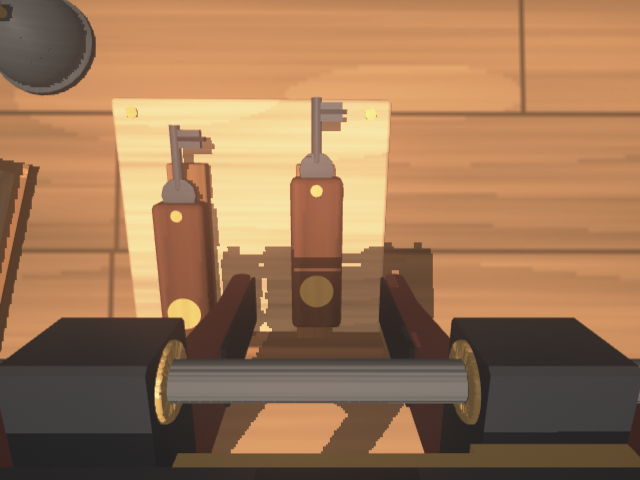

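```bash
cat >> h.py <<'E'
YAW=-.1785;bx=np.array([np.cos(YAW),np.sin(YAW),0]);by=np.array([-bx[1],bx[0],0]);Z=np.array([0,0,1.])
H=np.array([.679,.1276,.146])
RT=mk(-Z,-by)
def tab(th): return H+.21*(-bx*np.cos(th)+Z*np.sin(th))+.004*(Z*np.cos(th)+bx*np.sin(th))
E
python3 - <<'E'
from h import *
print(observe()['tool_pos'],tab(0),tab(np.pi/3)); go(tab(0)+[0,0,.12],RT)
E
```

```text
[ 0.58040978 -0.2557547   0.19616343] [0.47233666 0.16488626 0.15      ] [0.57907739 0.14562807 0.32986533]
shift [-0.1081  0.4206  0.0738] turn [  1.62  17.24 -10.25] 20.1
```

send_rows([
  {"tx":-0.005,"ty":0.0,"tz":0.03,"ax":0.3,"ay":3,"az":-2,"hand":0.6},
  {"tx":-0.01,"ty":0.03,"tz":0.06,"ax":0.7,"ay":7,"az":-4,"hand":0.6},
  {"tx":-0.02,"ty":0.07,"tz":0.08,"ax":1.1,"ay":11,"az":-7,"hand":0.6},
  {"tx":-0.03,"ty":0.11,"tz":0.09,"ax":1.6,"ay":17.2,"az":-10.2,"hand":0.6},
  {"tx":-0.04,"ty":0.15,"tz":0.09,"ax":1.6,"ay":17.2,"az":-10.2,"hand":0.6},
])

```text
clock: 9.55
tool_pos: [0.5426, -0.1047, 0.2862]
ee_rot: [-2.127, 0.192, 2.129]
force: [0.2, 0.9, -0.2]
grip_width: 0.0528
```

send_rows([
  {"tx":-0.01,"ty":0.04,"tz":0,"ax":0,"ay":0,"az":0,"hand":0.6},
  {"tx":-0.02,"ty":0.08,"tz":0,"ax":0,"ay":0,"az":0,"hand":0.6},
  {"tx":-0.03,"ty":0.12,"tz":0,"ax":0,"ay":0,"az":0,"hand":0.6},
  {"tx":-0.045,"ty":0.16,"tz":0,"ax":0,"ay":0,"az":0,"hand":0.6},
  {"tx":-0.057,"ty":0.2,"tz":0,"ax":0,"ay":0,"az":0,"hand":0.6},
])

```text
clock: 10.05
tool_pos: [0.4839, 0.0969, 0.2843]
ee_rot: [-2.124, 0.192, 2.133]
force: [0.8, 0.7, 0.6]
grip_width: 0.0529
```

```bash
python3 - <<'E'
from h import *
st=observe();print(st['tool_pos'],st['qpos']); go(tab(0)+[0,0,.1],RT)
E
```

```text
[0.48389443 0.09693036 0.28433789] [ 5.80986753e-02  1.51543513e-01  1.64125731e+00 -6.20328356e-04
  1.35351639e+00  1.80766951e+00]
shift [-0.0116  0.068  -0.0343] turn [ 0.05 -0.27  0.01] 0.3
```

send_rows([
  {"tx":-0.006,"ty":0.035,"tz":-0.01,"ax":0,"ay":0,"az":0,"hand":0.6},
  {"tx":-0.012,"ty":0.068,"tz":-0.034,"ax":0,"ay":-0.3,"az":0,"hand":0.6},
  {"tx":-0.012,"ty":0.068,"tz":-0.034,"ax":0,"ay":-0.3,"az":0,"hand":0.6},
  {"tx":-0.012,"ty":0.068,"tz":-0.034,"ax":0,"ay":-0.3,"az":0,"hand":0.6},
  {"tx":-0.012,"ty":0.068,"tz":-0.034,"ax":0,"ay":-0.3,"az":0,"hand":0.6},
])

```text
clock: 10.55
tool_pos: [0.4722, 0.1642, 0.25]
ee_rot: [-2.128, 0.193, 2.129]
force: [-0.4, 0.0, -0.3]
grip_width: 0.0526
```

```bash
python3 - <<'E'
from h import *
st=observe();print(st['tool_pos'],st['force'])
cv2.imwrite('pics/w8.png',get_image('wrist')); w=cam('wrist',observe())
for d in(.2255,.21,.17):print(d,proj(w,H-d*bx+[0,0,.010]))
go(tab(0)-[0,0,.019],RT)
E
```

```text
[0.47222153 0.16424311 0.25002487] [-0.42168256  0.01839219 -0.2709319 ]
0.2255 [316.9887493  262.10731991]
0.21 [316.94973437 239.46619357]
0.17 [316.84341772 177.7685678 ]
shift [-0.0002  0.0008 -0.1194] turn [0.07 0.04 0.06] 0.1
```

View pics/w8.png

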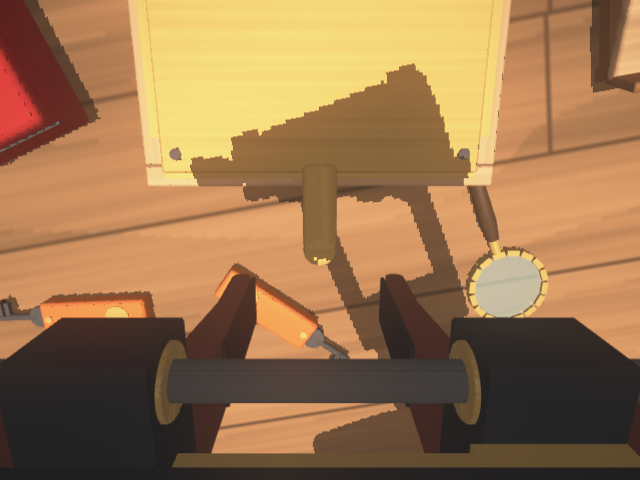

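The tab lies at columns 303–336 with its end at row 264, within 1–2 mm of my model. I'll descend and pinch it.

send_rows([
  {"tx":0,"ty":0.001,"tz":-0.035,"ax":0,"ay":0,"az":0,"hand":0.6},
  {"tx":0,"ty":0.001,"tz":-0.07,"ax":0,"ay":0,"az":0,"hand":0.6},
  {"tx":0,"ty":0.001,"tz":-0.1,"ax":0,"ay":0,"az":0,"hand":0.6},
  {"tx":0,"ty":0.001,"tz":-0.118,"ax":0,"ay":0,"az":0,"hand":0.6},
  {"tx":0,"ty":0.001,"tz":-0.118,"ax":0,"ay":0,"az":0,"hand":0.6},
])

```text
clock: 11.1
tool_pos: [0.4714, 0.1636, 0.1306]
ee_rot: [-2.124, 0.196, 2.131]
force: [-0.4, -0.5, -0.1]
grip_width: 0.0527
```

send_rows([
  {"tx":0,"ty":0,"tz":0,"ax":0,"ay":0,"az":0,"hand":0.1},
  {"tx":0,"ty":0,"tz":0,"ax":0,"ay":0,"az":0,"hand":0.1},
  {"tx":0,"ty":0,"tz":0,"ax":0,"ay":0,"az":0,"hand":0.1},
  {"tx":0,"ty":0,"tz":0,"ax":0,"ay":0,"az":0,"hand":0.1},
  {"tx":0,"ty":0,"tz":0,"ax":0,"ay":0,"az":0,"hand":0.1},
], grip_force=25)

```text
clock: 11.6
tool_pos: [0.4719, 0.1628, 0.1315]
ee_rot: [-2.127, 0.197, 2.13]
force: [-0.2, -4.4, 6.2]
grip_width: 0.0218
```

send_rows([
  {"tx":0,"ty":0,"tz":0,"ax":0,"ay":0,"az":0,"hand":0.1},
  {"tx":0,"ty":0,"tz":0,"ax":0,"ay":0,"az":0,"hand":0.1},
])

```text
clock: 11.8
tool_pos: [0.4719, 0.1628, 0.1315]
ee_rot: [-2.127, 0.197, 2.13]
force: [-0.8, -2.1, 0.8]
grip_width: 0.0215
```

```bash
python3 - <<'E'
from h import *
np.set_printoptions(precision=4,suppress=True)
st=observe();print(st['tool_pos'],st['force'],st['grip_width'])
g0=st['tool_pos'];off=g0-tab(0);print(off)
for t in range(4,62,4): print(t,np.round(tab(np.radians(t))-tab(0),4))
E
```

```text
[0.4719 0.1628 0.1315] [-0.7851 -2.0676  0.8264] 0.021451618899348254
[-0.0004 -0.0021 -0.0185]
4 [ 0.0008 -0.0001  0.0146]
8 [ 0.0026 -0.0005  0.0292]
12 [ 0.0053 -0.001   0.0436]
16 [ 0.0091 -0.0016  0.0577]
20 [ 0.0138 -0.0025  0.0716]
24 [ 0.0195 -0.0035  0.0851]
28 [ 0.026  -0.0047  0.0981]
32 [ 0.0335 -0.006   0.1107]
36 [ 0.0418 -0.0075  0.1227]
40 [ 0.0509 -0.0092  0.134 ]
44 [ 0.0607 -0.011   0.1448]
48 [ 0.0713 -0.0129  0.1547]
52 [ 0.0825 -0.0149  0.1639]
56 [ 0.0944 -0.017   0.1723]
60 [ 0.1067 -0.0193  0.1799]
```

send_rows([
  {"tx":0.0005,"ty":0,"tz":0.0146,"ax":0,"ay":0,"az":0,"hand":0.1},
  {"tx":0.0026,"ty":-0.0005,"tz":0.0292,"ax":0,"ay":0,"az":0,"hand":0.1},
  {"tx":0.0053,"ty":-0.001,"tz":0.0436,"ax":0,"ay":0,"az":0,"hand":0.1},
  {"tx":0.0091,"ty":-0.0016,"tz":0.0577,"ax":0,"ay":0,"az":0,"hand":0.1},
  {"tx":0.0138,"ty":-0.0025,"tz":0.0716,"ax":0,"ay":0,"az":0,"hand":0.1},
])

```text
clock: 12.3
tool_pos: [0.4856, 0.1603, 0.2032]
ee_rot: [-2.127, 0.197, 2.131]
force: [2.5, -1.6, -4.9]
grip_width: 0.0217
```

```bash
python3 - <<'E'
from h import *
np.set_printoptions(precision=4,suppress=True)
st=observe();print(st['tool_pos'],st['force'],st['grip_width'])
cv2.imwrite('pics/s9.png',get_image('side'))
st=observe();print(st['tool_pos'],st['force'])
for t in range(24,62,4): print(t,np.round(tab(np.radians(t))+[-.0004,-.0021,-.0185]-st['tool_pos'],4))
E
```

```text
[0.4856 0.1603 0.2032] [ 2.4949 -1.6444 -4.874 ] 0.021670712480503895
[0.4865 0.1602 0.2051] [-1.8999 -2.263  -1.0296]
24 [ 0.0049 -0.0009  0.0115]
28 [ 0.0115 -0.0021  0.0245]
32 [ 0.0189 -0.0034  0.0371]
36 [ 0.0272 -0.0049  0.0491]
40 [ 0.0363 -0.0066  0.0604]
44 [ 0.0462 -0.0084  0.0711]
48 [ 0.0567 -0.0103  0.0811]
52 [ 0.0679 -0.0123  0.0903]
56 [ 0.0798 -0.0144  0.0987]
60 [ 0.0922 -0.0167  0.1063]
```

View pics/s9.png

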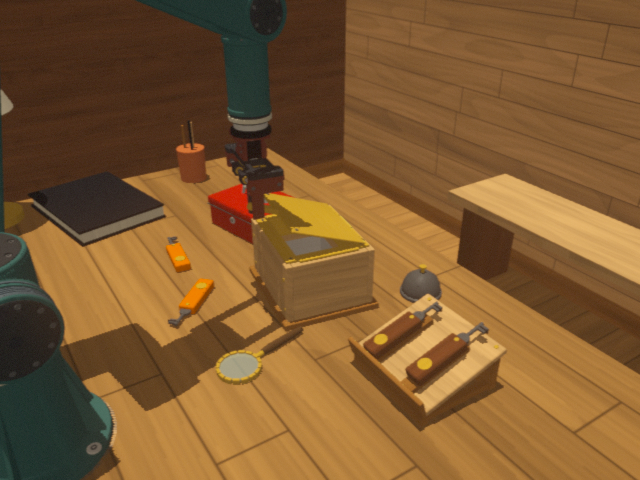

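The lid is rising with the fingers on the tab at (258,205), and the placed key hasn't moved. I'll continue along the arc.

send_rows([
  {"tx":0.005,"ty":-0.001,"tz":0.0115,"ax":0,"ay":0,"az":0,"hand":0.1},
  {"tx":0.0115,"ty":-0.002,"tz":0.0245,"ax":0,"ay":0,"az":0,"hand":0.1},
  {"tx":0.019,"ty":-0.0034,"tz":0.037,"ax":0,"ay":0,"az":0,"hand":0.1},
  {"tx":0.027,"ty":-0.005,"tz":0.049,"ax":0,"ay":0,"az":0,"hand":0.1},
  {"tx":0.036,"ty":-0.0066,"tz":0.06,"ax":0,"ay":0,"az":0,"hand":0.1},
])

```text
clock: 12.85
tool_pos: [0.5219, 0.1538, 0.2644]
ee_rot: [-2.126, 0.196, 2.132]
force: [1.5, -1.0, -4.8]
grip_width: 0.0216
```

```bash
python3 - <<'E'
from h import *
np.set_printoptions(precision=4,suppress=True)
st=observe();print(st['tool_pos'],st['force'],st['grip_width'])
for t in range(40,62,4): print(t,np.round(tab(np.radians(t))+[-.0004,-.0021,-.0185]-st['tool_pos'],4))
E
```

```text
[0.5219 0.1538 0.2644] [ 1.4569 -0.9797 -4.8414] 0.02161030179243346
40 [ 0.001  -0.0002  0.0011]
44 [ 0.0108 -0.002   0.0118]
48 [ 0.0214 -0.0039  0.0218]
52 [ 0.0326 -0.0059  0.031 ]
56 [ 0.0444 -0.0081  0.0394]
60 [ 0.0568 -0.0103  0.0469]
```

send_rows([
  {"tx":0.0108,"ty":-0.002,"tz":0.0118,"ax":0,"ay":0,"az":0,"hand":0.1},
  {"tx":0.0214,"ty":-0.004,"tz":0.0218,"ax":0,"ay":0,"az":0,"hand":0.1},
  {"tx":0.0326,"ty":-0.006,"tz":0.031,"ax":0,"ay":0,"az":0,"hand":0.1},
  {"tx":0.0444,"ty":-0.008,"tz":0.0394,"ax":0,"ay":0,"az":0,"hand":0.1},
  {"tx":0.0568,"ty":-0.0103,"tz":0.0469,"ax":0,"ay":0,"az":0,"hand":0.1},
])

```text
clock: 13.35
tool_pos: [0.5777, 0.1438, 0.3102]
ee_rot: [-2.123, 0.196, 2.135]
force: [-0.5, -0.5, -4.3]
grip_width: 0.0219
```

```bash
python3 - <<'E'
from h import *
np.set_printoptions(precision=4,suppress=True)
for i in range(2): a=get_image('side');b=get_image('scene')
st=observe();print(st['tool_pos'],st['force'],st['grip_width'],st['qvel'])
cv2.imwrite('pics/s10.png',a);cv2.imwrite('pics/c10.png',b)
cv2.imwrite('pics/s10z.png',cv2.resize(a[150:330,220:390],None,fx=3.3,fy=3.3,interpolation=cv2.INTER_CUBIC))
cv2.imwrite('pics/c10z.png',cv2.resize(b[150:330,210:410],None,fx=3.3,fy=3.3,interpolation=cv2.INTER_CUBIC))
for t in (56,58,60,62): print(t,np.round(tab(np.radians(t))+[-.0004,-.0021,-.0185]-st['tool_pos'],4))
E
```

```text
[0.5786 0.1436 0.3106] [ 1.0098 -1.1046 -2.9954] 0.02167794490505321 [ 0.0018 -0.0064  0.0093 -0.0024 -0.0124 -0.    ]
56 [-0.0123  0.0021 -0.0067]
58 [-0.0062  0.001  -0.0029]
60 [ 0.0001 -0.0001  0.0008]
62 [ 0.0065 -0.0013  0.0042]
```

View pics/s10z.png

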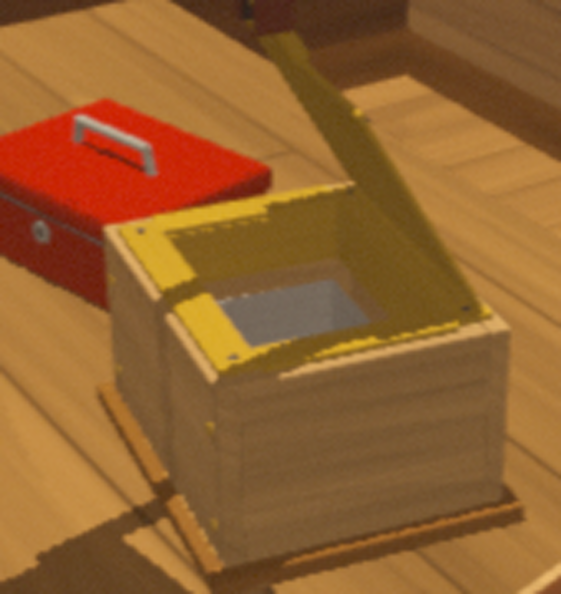

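View pics/c10z.png

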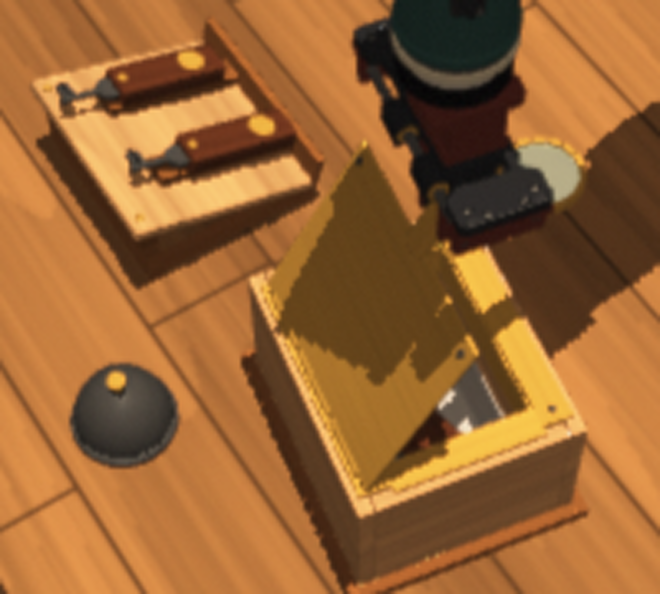

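```bash
python3 - <<'E'
from h import *
np.set_printoptions(precision=1,suppress=True)
s=cam('scene');d=cam('side')
for t in(54,57,60,63,66):
    t=np.radians(t);e=-bx*np.cos(t)+Z*np.sin(t);n=Z*np.cos(t)+bx*np.sin(t)
    L=lambda r,y,h:H+r*e+y*by+h*n
    print(round(np.degrees(t)),[((proj(s,X)-[210,150])*3.3) for X in (L(.165,-.1,.005),L(.165,.1,.005))],[((proj(d,X)-[220,150])*3.3) for X in (L(.165,-.1,.005),L(.226,0,.004))])
a=(365/3.3+210-.35,144/3.3+150-.35);b=(352/3.3+220-.35,104/3.3+150-.35)
x,e=tri([(s,a),(d,b)]);v=x-H;print(x.round(4),e,np.degrees(np.arctan2(v[2],-v@bx)),np.linalg.norm([v[2],v@bx]).round(4),v@by)
E
```

```text
54 [array([376.9, 142.4]), array([491.1, 356.6])] [array([335.6, 128.5]), array([211.5,  -2.7])]
57 [array([367.9, 141.6]), array([481.9, 356.7])] [array([347.6, 118.8]), array([227.2, -15.7])]
60 [array([358.5, 141.2]), array([472.2, 357.2])] [array([359.9, 109.6]), array([243.3, -27.9])]
63 [array([348.8, 141.3]), array([462.1, 358.1])] [array([372.6, 101.1]), array([260. , -39.2])]
66 [array([338.8, 141.7]), array([451.7, 359.4])] [array([385.6,  93.2]), array([277.1, -49.7])]
[0.6 0.  0.3] [np.float64(0.000588776976133472), np.float64(0.0005887769761334805)] 61.31991514069732 0.1687 -0.09504439507917244
```

Lid angle readings: TCP arc about 60°, scene view about 58°, side view about 60°, and 61° triangulated. A last stillness check, then I'll hand in.

```bash
python3 - <<'E'
from h import *
from rig import workorder
np.set_printoptions(precision=4,suppress=True)
for i in range(6):
    b=get_image('side');c=get_image('scene')
    st=observe();print(st['clock'],st['tool_pos'],st['force'],abs(st['qvel']).max())
s=cam('scene');d=cam('side')
a0=cv2.imread('pics/s10.png');print('side diff',(cv2.absdiff(a0,b)>40).sum())
# key check: predicted disc/rivet pixels with key at +.011,0
for dx in(-.022,.05):
    X=FR+(.011+dx)*KX+.02*N; print(proj(s,X),proj(d,X))
z=cv2.resize(b[290:420,340:510],None,fx=4,fy=4,interpolation=cv2.INTER_CUBIC);cv2.imwrite('pics/f.png',z)
E
```

```text
13.65 [0.5785 0.1436 0.3106] [ 2.3145 -0.6511 -5.2053] 0.0021454096118929847
13.75 [0.5786 0.1436 0.3106] [ 2.8235 -1.0625 -6.4219] 0.003948945487039673
13.85 [0.5787 0.1436 0.3107] [ 3.5851 -1.2916 -7.2231] 0.004646176771181923
13.95 [0.5787 0.1436 0.3107] [ 4.2358 -0.6135 -8.8474] 0.003593709754363982
14.05 [0.5788 0.1436 0.3108] [ 4.9235  0.0984 -9.9926] 0.0033116506716467974
14.15 [0.5788 0.1436 0.3108] [  4.5015  -1.1129 -10.3451] 0.001352160320879176
side diff 39
[267.0826 167.8914] [423.8326 363.1259]
[246.2575 173.1045] [455.8172 338.7144]
```

View pics/f.png

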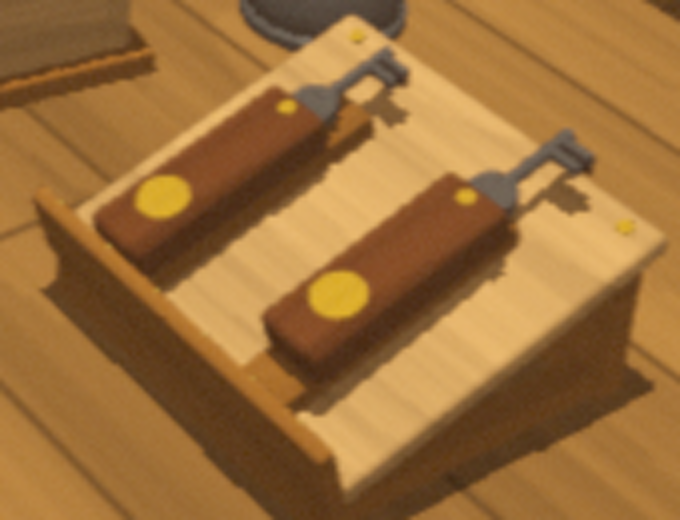

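The key's disc and rivet are within about 1 px of the prediction for +11 mm up the slope, 0 across. The holding force is creeping up, so I'll see whether it settles.

```bash
python3 - <<'E'
from h import *
np.set_printoptions(precision=4,suppress=True)
for i in range(24):
    b=get_image('side')
    if i%4==3: st=observe();print(st['clock'],st['tool_pos'],st['force'],abs(st['qvel']).max())
E
```

```text
14.35 [0.5788 0.1436 0.3108] [ 5.0669 -0.8391 -9.8721] 0.0023103691494733556
14.55 [0.5788 0.1436 0.3108] [  5.087   -0.7402 -10.5992] 0.0015337316439855335
14.75 [0.5788 0.1436 0.3108] [  5.0328   0.2002 -10.619 ] 0.0011748922565340124
14.95 [0.5789 0.1436 0.3108] [  5.4362  -0.3534 -10.458 ] 0.0015873846506125435
15.15 [0.5788 0.1436 0.3108] [  4.4568  -0.7561 -11.3251] 0.0016534092032810495
15.35 [0.5788 0.1436 0.3108] [ 5.2244 -0.6299 -9.7338] 0.0010312952238394064
```

It has settled and is steady, so I'll hand in.

```bash
python3 - <<'E'
from rig import workorder
print(workorder.job_done())
E
```

```text
the job is handed in; nothing more can be done
None
```

The cabin key is on the free rest, and the arm is holding the lid at about 60°. I handed the job in at about 15 s on the robot's clock; it reports no verdict.

- **Key:** I picked it off the shut lid and laid it flat on the free rest, fob low and iron key up the slope, then let go before touching the lid. My last checks put it about 11 mm up-slope of the mark. It was 0–3 mm off the centre line and in line with the rest. The wrist and side views agree on this.
- **Lid:** I pinched it by the tab, lifted it along its arc, and it is still held.
    - **Angle:** the arm's own position gives about 60°. The scene view read about 58°, the side view about 60°, and combining the two gave 61°. All are within the 6° allowed.
    - **Steadiness:** in the last second before hand-in the arm was still to within about 0.1 mm. The pull on the wrist rose to about 11 N, more than the 2–4 N expected for the lid, and then levelled off.
- **Other things:** the spare key, bell, cashbox and magnifier looked unmoved in the last pictures.
- **Disagreement:** one early wrist picture was 4–5 mm off because the arm was still moving. I retook it once the arm was still, and it then agreed to about 2 mm.

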